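# Balance the centrifuge rotor: twins across from one another

## Task

Get the centrifuge rotor on the bench ready for its next run: the square-necked four-tube bucket comes out and is left standing on the tray, and the bucket waiting on the tray goes in. The rotor must end up balanced, with the two seven-tube buckets hanging straight across the hub from one another and the two single-tube buckets straight across from one another, each fully down in its ring. There are patients' samples in them: keep every bucket upright and set it down gently, never letting it drop.

Things in the scene. Friction and masses are not known exactly. Their poses are not given: they have to be found in the camera images.
- seven_1_mid (a point): Loose aluminium bucket, 0.2 to 0.42 kg, 98 mm tall, SEVEN 14 mm caps in a hexagon on top. Flat foot 40 mm across, widening to 52 mm by 12 mm up, then straight; round collar 70 mm across from 45 to 50 mm up; above it the neck, where it is gripped: round, 54 mm across, 50 to 85 mm up. Point on the axis 50 mm above the underside, z up. Starts in the rotor.
- seven_2_mid (a point): The other seven-tube bucket, twin of seven_1: same shape, sizes and point. Starts in the rotor or on the tray.
- single_1_mid (a point): Loose bucket with ONE large 34 mm cap on top, 99 mm tall; neck round and slim, 44 mm across. Foot, collar, heights, mass and point as for seven_1 (point on the axis, 50 mm above the underside). Starts in the rotor.
- single_2_mid (a point): The other single-tube bucket, twin of single_1: same shape, sizes and point. Starts on the tray or in the rotor (whichever of seven_2 and single_2 is not in the rotor is on the tray).
- four_mid (a point): The odd loose bucket, the only one with a square neck: 46 mm square, sides along this point's x and y; FOUR 16 mm caps in a square; 98 mm tall. Foot, collar, heights, mass and point as for seven_1 (point on the axis, 50 mm above the underside). Starts in the rotor.
- ring_a: One of the rotor's four level, fixed carrier rings: hole 60 mm, outside 78 mm, 12 mm high, top 57 mm above the bench. Origin: centre of its underside, z up. A bucket hangs in it by the collar, foot through the hole, its 50 mm point then 17 mm above this origin, within 4 mm of the axis. Rings are a quarter turn apart, 88 mm from the hub's axis (124 mm to a neighbour).
- ring_b: Carrier ring like ring_a, straight across the hub (176 mm) from ring_d. Origin at the centre of its underside. The hub between the rings is 76 mm high.
- ring_c: Carrier ring like ring_a, straight across the hub (176 mm) from ring_a. Origin at the centre of its underside.
- ring_d: Carrier ring like ring_a, straight across the hub (176 mm) from ring_b. Origin at the centre of its underside.
- tray: Fixed steel tray, 300 mm along its x, 180 mm along y, rim 20 mm high; flat rubber mat, its top 12 mm above the bench. Origin on the bench under its middle. One bucket stands near its long centre line within 80 mm of the middle; the rest of that line is free. Forceps lie along its +y rim. Between rotor and tray are a marker pen and a vial 94 mm high.
Things that resemble listed ones, but are neither listed nor needed, are in the scene too. Leave any red look-alike of the part that bears four_mid alone.

How it is judged:
By the outcome, as a careful person would: the job done as asked, in the order asked, and still so for the second after the job is handed in, with the robot touching nothing.
It also fails if it takes over 106 s, if anything falls off the work surface, if the arm or the gripper's body presses on something with over 40 N, if the wrist force passes 120 N, or if a joint passes its speed limit or range.

## Robot

A 6-joint arm with a two-finger parallel gripper is mounted at the origin on the work surface. World frame = base frame: x ahead of the robot, y to its left, z up, the work surface at z = 0. Lengths are in mm, angles in rad, forces in N, time in s.
With the tool pointing down it reaches from about 250 to 800 mm from the base axis. Payload 3.9 kg.
Tool frame: the origin (TCP) lies midway between the tips of the shut fingers; the grasp point (between the pads) lies 19 mm behind it; z points along the fingers, x is the direction in which the jaws open and shut, and the axes are right-handed (so a half turn about z gives the same grasp; the last joint's range is limited). The gripper opens to 85 mm and grips with 20 to 120 N. Pads are 22 mm wide; open, the fingers measure 114 mm over their backs; the gripper's body (76 mm by 85 mm) begins 54 mm behind the grasp point. The pads swing forward as they close: fully open they stand 13 mm farther back than shut.
Start: joints at [1.236, 0.26, -0.138, 1.173, 0, 1.571], TCP at [172.5, 495.842, 231.304] pointing down, gripper open.
Joint ranges: [-2.78, 2.78], [-0.83, 1.72], [-1.28, 1.37], [-1.9, 2.12], [-1.57, 1.48], [-3.14, 3.14]. Speed limits (rad/s): [2.57, 2.57, 3.14, 3.14, 3.14, 3.14].

## Interface

Orientations are given as a unit quaternion [x, y, z, w].
In Python, from station import ctrl, open_gripper, gripper_close, optics gives the robot as it stands. The module is installed in compiled form; this text tells all that it offers. Calls block until the motion is done:
- ctrl.move_to(position, orientation): joint-space move of the TCP to a pose.
- ctrl.servo_line(position, rotation=None, speed=150): straight line of the TCP; rotation=None keeps the orientation; speed is the mean speed in mm/s.
- ctrl.move_joints(angles): joint-space move.
- open_gripper() and gripper_close(force=None): open the fingers fully, or close them until they stop; force is the grip in N (None keeps the last).
- ctrl.dwell(seconds).
- ctrl.inverse_kinematics(position, orientation): joint angles nearest the present ones, or None.
- optics.camera(name): name is "scene" or "top" or "wrist"; returns a dict with "pixels" (400x640x3 uint8, red, green, blue), "fov_y" (degrees; the focal length in pixels is half the picture's height over the tangent of half this angle, whatever the lens; pixels are square), "cx", "cy" (the principal point, pixels), "distortion" ([k1, k2, p1, p2, k3] as OpenCV has them; the pictures are not rectified), "eye" and "attitude" of the camera in the world; the wrist camera has in their place "mount" (4x4, takes a point from camera to tool coordinates, whose origin is the TCP and whose axes are the tool frame's). Camera axes: x right, y down, z forward; pixel columns grow to the right and rows downward; lengths in mm; the calibration is good to about 2 mm. A picture is of the moment at which its call begins: read the wrist's pose just before it. There is no depth.
A pose or a line that the arm cannot do raises ctrl.Unreachable and nothing moves.
- ctrl.hand_in(): hands the job in, once; it reports no verdict.
Readings, each from a call of its own:
- ctrl.read_clock(): time.
- ctrl.read_qpos(): joint angles.
- ctrl.read_joint_velocities(): joint speeds.
- ctrl.read_joint_efforts(): joint torques, N m.
- ctrl.read_tcp_pos(): TCP position.
- ctrl.read_tool_rot(): TCP orientation.
- ctrl.read_wrist_force(): force on the tool from outside, world axes, zero at the start.
- ctrl.read_ft_torque(): the same for the moment, N m.
- ctrl.read_finger_gap(): finger opening in mm.
Only numpy, scipy, OpenCV 4.12 (cv2) and the standard library are available. Lean on these libraries where they do the work, as an engineer would, in place of code of your own. Each camera call takes 0.05 s, during which the arm holds its last target. There are 200 camera calls.

## Working session

There is one attempt and no reset: what is moved stays moved. The work goes in short steps, each a Python script; the robot and the scene stay as the last script left them, time stands still between calls to the robot, and variables do not carry over. Pictures are saved under pics/ and viewed, about 12 in all and at most 16, crops included, and the job is handed in when it is done.

```bash
mkdir -p pics
cat > h.py <<'E'
import numpy as np, cv2
from scipy.spatial.transform import Rotation as R
from station import ctrl, open_gripper, gripper_close, optics
def snap(name,fn=None):
    p,q=np.array(ctrl.read_tcp_pos()),ctrl.read_tool_rot()
    c=optics.camera(name)
    if fn: cv2.imwrite('pics/'+fn,cv2.cvtColor(c['pixels'],cv2.COLOR_RGB2BGR))
    f=200/np.tan(np.radians(c['fov_y'])/2)
    c['K']=np.array([[f,0,c['cx']],[0,f,c['cy']],[0,0,1.]])
    if name=='wrist':
        T=np.eye(4);T[:3,:3]=R.from_quat(q).as_matrix();T[:3,3]=p
        T=T@np.array(c['mount']);c['Rm']=T[:3,:3];c['e']=T[:3,3]
    else:
        a=np.array(c['attitude'],float);c['Rm']=R.from_quat(a).as_matrix() if a.size==4 else a.reshape(3,3);c['e']=np.array(c['eye'],float)
    return c
def onplane(c,px,z):
    u=cv2.undistortPoints(np.array(px,float).reshape(-1,1,2),c['K'],np.array(c['distortion'],float)).reshape(-1,2)
    d=np.c_[u,np.ones(len(u))]@c['Rm'].T
    return c['e']+d*((z-c['e'][2])/d[:,2])[:,None]
def topx(c,P):
    return cv2.projectPoints((np.array(P,float).reshape(-1,3)-c['e'])@c['Rm'],np.zeros(3),np.zeros(3),c['K'],np.array(c['distortion'],float))[0].reshape(-1,2)
def down(yaw):  # tool x at angle yaw in world, z down
    x=np.array([np.cos(yaw),np.sin(yaw),0]);z=np.array([0,0,-1.]);return R.from_matrix(np.c_[x,np.cross(z,x),z]).as_quat()
E
python3 - <<'E'
from h import *
for n in('scene','top','wrist'):
    c=snap(n,n+'1.png');print(n,c['e'],c['fov_y'],c['cx'],c['cy'],c['distortion']);print(c['Rm'].round(3).tolist())
print(ctrl.read_clock(),ctrl.read_tool_rot(),ctrl.read_finger_gap())
a=cv2.imread('pics/top1.png');cv2.imwrite('pics/top1b.png',cv2.resize(a,(800,500)))
E
```

```text
scene [1104.6584071   191.73816399  957.13018277] 47.26058691888254 315.5899030409056 200.6116158199464 [-0.0455945  0.         0.         0.         0.       ]
[[-0.331, 0.794, -0.51], [0.944, 0.275, -0.184], [-0.006, -0.543, -0.84]]
top [490.6874338  -17.77581233 871.52189354] 57.7060959944198 324.48407132951314 198.68315500406845 [0.02579387 0.         0.         0.         0.        ]
[[0.011, -0.997, 0.073], [-1.0, -0.01, 0.023], [-0.022, -0.074, -0.997]]
wrist [ 99.30497116 520.54041344 373.47651602] 64.13472554959017 321.1045323009436 195.20275045277717 [-0.02096656  0.          0.          0.          0.        ]
[[0.328, 0.901, 0.285], [0.945, -0.312, -0.1], [-0.001, 0.302, -0.953]]
0.15 [ 8.15047968e-01  5.79392998e-01 -6.13411667e-04  4.31676429e-04] 85.24747388820455
```

View pics/top1.png

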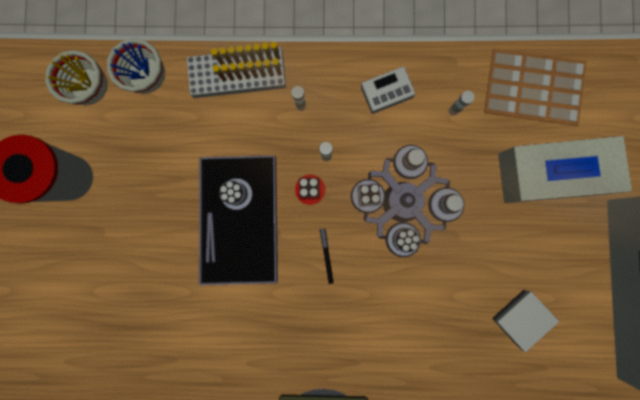

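View pics/scene1.png

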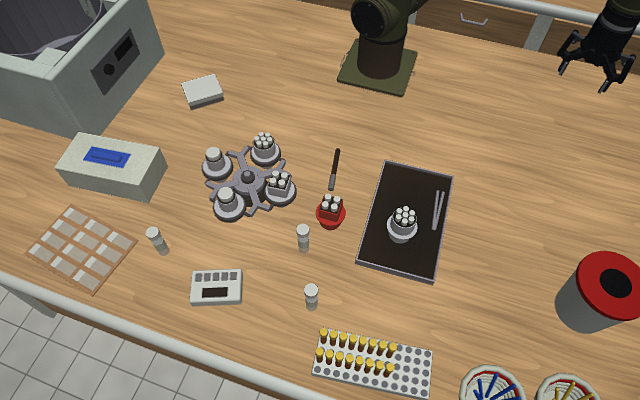

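The top view shows the rotor with the four-tube bucket at (370,195) on the tray side. The singles are at (410,160) and (448,204), so they are adjacent, and the seven is at (405,239). The second seven is on the tray at (235,192), and the red look-alike is at (310,189). The plan is to move the four to the tray, the single at (410,160) into the four's ring, and the tray's seven into the ring that frees up. First I'll look from close by.

Run:
```python
from h import *
c=snap('top')
print('buckets',onplane(c,[[369,192],[413,157],[453,203],[407,240],[234,190]],105).round())
print('hub',onplane(c,[[408,200]],76).round()); print('tray corners',onplane(c,[[200,157],[275,156],[276,283],[200,284]],20).round())
hub=onplane(c,[[408,200]],76)[0]
t=onplane(c,[[238,220]],20)[0]
for nm,p in(('rotor',hub),('tray',t)):
  for yaw in (np.pi/2,-np.pi/2,0):
    q=ctrl.inverse_kinematics([p[0],p[1],300],down(yaw)); print(nm,yaw,q)
```

```text
buckets [[ 562.  -94.  105.]
 [ 638. -187.  105.]
 [ 541. -269.  105.]
 [ 462. -173.  105.]
 [ 564.  193.  105.]]
hub [[ 548. -182.   76.]]
tray corners [[650. 300.  20.]
 [654. 121.  20.]
 [357. 112.  20.]
 [352. 288.  20.]]
rotor 1.5707963267948966 [-0.3203741   0.33617521  0.14878635  1.38340746  0.         -0.3203741 ]
rotor -1.5707963267948966 [-0.3203741   0.33617521  0.14878635  1.38340746  0.          2.82121856]
rotor 0 [-0.3203741   0.33617521  0.14878635  1.38340746  0.          1.25042223]
tray 1.5707963267948966 [0.38767111 0.27033592 0.05437083 1.35483124 0.         0.38767111]
tray -1.5707963267948966 [ 0.38767111  0.27033592  0.05437083  1.35483124  0.         -2.75392154]
tray 0 [0.38767111 0.27033592 0.05437083 1.35483124 0.         1.95846744]
```

Run:
```python
from h import *
ctrl.move_to([510,195,290],down(np.pi/2)); snap('wrist','w_tray.png')
ctrl.move_to([551,-182,290],down(np.pi/2)); snap('wrist','w_rotor.png')
print(ctrl.read_tcp_pos(),ctrl.read_tool_rot(),ctrl.read_clock())
```

```text
[ 551.27247643 -180.66408545  290.03860718] [ 7.06442593e-01  7.07770311e-01  1.72222131e-04 -1.38898898e-04] 3.3833
```

View pics/w_tray.png

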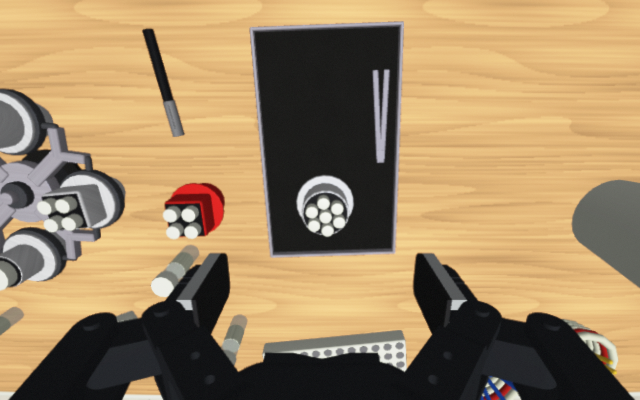

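View pics/w_rotor.png

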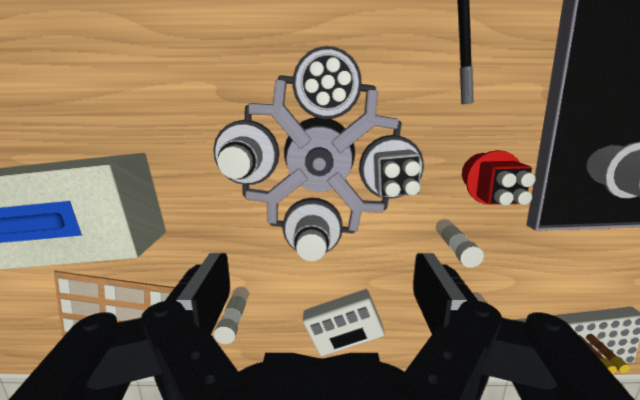

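Run:
```python
from h import *
ctrl.dwell(0.3); c=snap('wrist','w_rotor2.png')
import pickle; pickle.dump(c,open('rot.pkl','wb'))
a=cv2.imread('pics/w_rotor2.png')
b=cv2.resize(a[40:270,205:435],(598,598),interpolation=cv2.INTER_CUBIC);cv2.imwrite('pics/crop_rotor.png',b)
print(ctrl.read_tcp_pos())
```

```text
[ 551.13584608 -181.52328656  290.03566186]
```

View pics/crop_rotor.png

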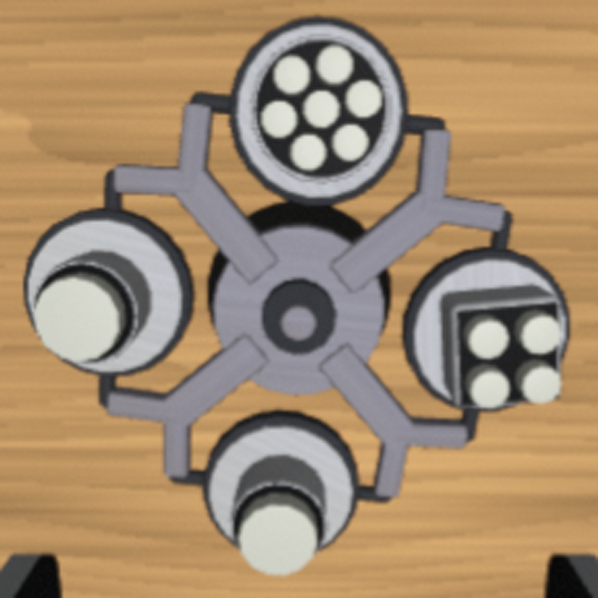

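Run:
```python
from h import *
import pickle; c=pickle.load(open('rot.pkl','rb'))
f=lambda L,z: onplane(c,np.array(L,float)/2.6+[205,40]-0.3,z)[:,:2]
four=f([[489,339],[540,331],[489,387],[541,383]],110); s=f([[77,320],[278,539]],111); v=f([[321,109]],110)
print(four.round(1),four.mean(0)); print('side',[np.linalg.norm(four[i]-four[j]) for i,j in((0,1),(2,3),(0,2),(1,3))])
print('yaw',np.degrees(np.arctan2(*(four[1]+four[3]-four[0]-four[2])[::-1])),np.degrees(np.arctan2(*(four[0]+four[1]-four[2]-four[3])[::-1])))
F=four.mean(0);print('singleR(-y)',s[0],'single far',s[1],'seven',v[0])
print('mid F-sL',(F+s[0])/2,'mid v-s',(v[0]+s[1])/2,np.linalg.norm(F-s[0]),np.linalg.norm(v[0]-s[1]))
# collars at z 62
print('collar',f([[319,106],[108,291],[281,483],[487,329]],62).round(1))
# hub top edge ellipse z76? 
print('hub',f([[299,309]],76), 'R', f([[213,309],[386,309]],76))
# arms ends
t=snap('top')
```

```text
[[ 548.8 -107.1]
 [ 545.5  -87. ]
 [ 568.7 -105.7]
 [ 567.   -84.7]] [557.50294738 -96.15321402]
side [np.float64(20.390909825356694), np.float64(21.10574786102147), np.float64(19.998454201751777), np.float64(21.652624102335977)]
yaw 96.98829147640771 -174.9228997447184
singleR(-y) [ 541.14832147 -270.5762932 ] single far [ 636.60737425 -191.87176881] seven [ 462.30262039 -174.87413643]
mid F-sL [ 549.32563443 -183.36475361] mid v-s [ 549.45499732 -183.37295262] 175.1881398289527 175.1315697518085
collar [[ 459.4 -174.7]
 [ 538.1 -269. ]
 [ 631.4 -191.7]
 [ 555.3  -97.3]]
hub [[ 543.48692312 -183.03272976]] R [[ 543.54332468 -220.49004806]
 [ 543.41057525 -145.13630814]]
```

The measurements agree with the given sizes: 175 mm across both pairs, against 176, and common centre (549.4, −183.4). The crop shows the four's caps turned to about 96°. I'll hover over the four at the grasp yaw and check it from a second viewpoint.

Run:
```python
from h import *
import pickle
ctrl.move_to([557,-96.5,230],down(np.radians(6))); ctrl.dwell(0.3)
c=snap('wrist','w_four.png');pickle.dump(c,open('four.pkl','wb'))
print(ctrl.read_tcp_pos(),ctrl.read_clock())
P=[[557.5,-96.2,110],[541.1,-270.6,111],[636.6,-191.9,111],[462.3,-174.9,110]];print(topx(c,P).round(1))
a=cv2.imread('pics/w_four.png');cv2.imwrite('pics/w_four_b.png',cv2.resize(a,(800,500),interpolation=cv2.INTER_CUBIC))
```

```text
[557.04129085 -96.62008753 230.07251151] 5.5667
[[321.6 187.8]
 [287.6 349.5]
 [393.3 292.2]
 [210.3 258.7]]
```

View pics/w_four_b.png

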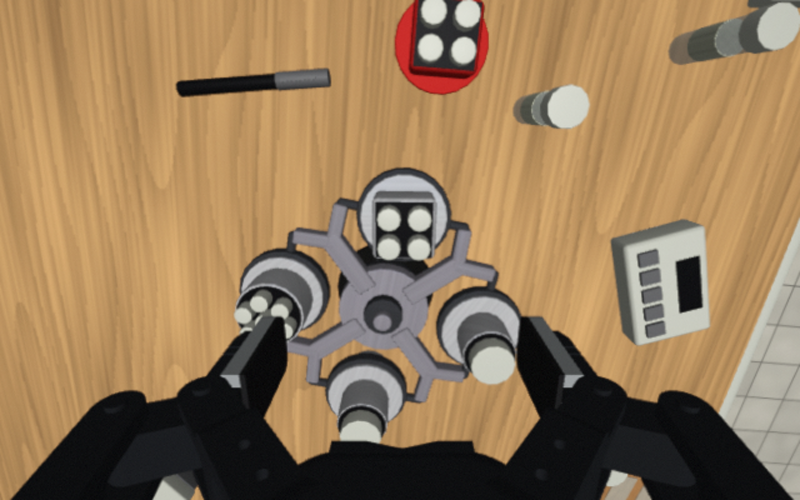

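The four sits at about (404,233) in the enlarged frame, within about 1.5 px of prediction. The far single is within 1 px, and the yaw of 6° is confirmed. I'll pick up the four now.

```bash
cat >> h.py <<'E'
U=np.array([.0949,.9955]);V=np.array([.9955,-.0949]);C=np.array([549.5,-183.3])
RL=C+88*U; RF=C+88*V
def pick(xy,yaw,z=66,force=45,up=200):
    q=down(yaw); ctrl.move_to([*xy,up],q); ctrl.servo_line([*xy,z+25],speed=150); ctrl.servo_line([*xy,z],speed=50)
    print('F at bottom',np.round(ctrl.read_wrist_force(),1)); gripper_close(force); print('gap',ctrl.read_finger_gap())
    ctrl.servo_line([*xy,z+10],speed=40); ctrl.servo_line([*xy,up],speed=150)
    print('gap',ctrl.read_finger_gap(),'F',np.round(ctrl.read_wrist_force(),1),ctrl.read_clock())
def place(xy,yaw,z=66,up=200):
    ctrl.move_to([*xy,up],down(yaw)); ctrl.dwell(.2); f0=np.array(ctrl.read_wrist_force())
    ctrl.servo_line([*xy,z+60],speed=150)
    ctrl.servo_line([*xy,z+4],speed=50)
    df=0
    for zz in np.arange(z+3,z-3.1,-1):
        df=np.array(ctrl.read_wrist_force())-f0
        if df[2]>3: break
        ctrl.servo_line([*xy,zz],speed=15); ctrl.dwell(.05)
    print('placed z',ctrl.read_tcp_pos(),'dF',np.round(np.array(ctrl.read_wrist_force())-f0,1))
E
python3 - <<'E'
from h import *
pick([558,-96],np.radians(6))
snap('wrist','held4.png')
E
```

```text
F at bottom [ 0.6 -0.9 -0.3]
gap 45.24771249454126
gap 45.32539872572279 F [-1.   0.5 -4.2] 9.1667
```

View pics/held4.png

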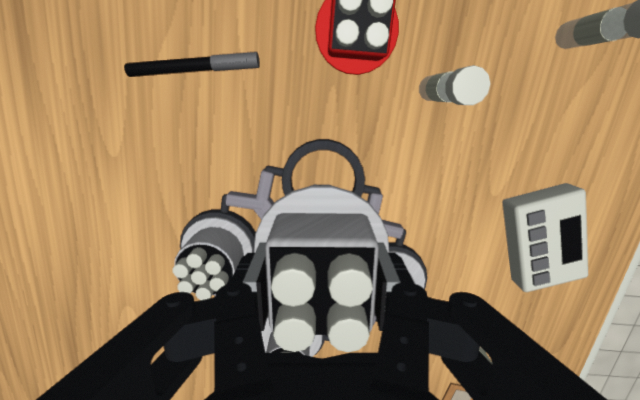

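The four is held squarely, with its caps centred near (321,305), and the left ring is empty at (323,180). I'll set it on the tray and check from above.

Run:
```python
from h import *
import pickle
place([437,203],np.radians(6)); open_gripper(); ctrl.servo_line([437,203,200],speed=150)
print(ctrl.read_clock())
# look at the tray bucket (seven) and back to the left ring
ctrl.move_to([515,195,260],down(np.pi/2)); ctrl.dwell(.3); c=snap('wrist','w_tray2.png'); pickle.dump(c,open('tray.pkl','wb'))
ctrl.move_to([*RL,230],down(np.radians(6))); ctrl.dwell(.3); d=snap('wrist','w_ring.png'); pickle.dump(d,open('ring.pkl','wb'))
a=cv2.imread('pics/w_tray2.png')[0:300,150:510]; b=cv2.imread('pics/w_ring.png')[100:350,170:470]
cv2.imwrite('pics/pair.png',np.hstack([cv2.resize(a,(396,330)),cv2.resize(b,(396,330))]))
print(RL,RF,ctrl.read_clock())
# predicted ring-top circle in the crop
th=np.linspace(0,2*np.pi,4,endpoint=False)
print(((topx(d,[[RL[0]+30*np.cos(t),RL[1]+30*np.sin(t),57] for t in th])-[170,100])*1.32+[396,0]).round())
```

```text
placed z [437.16840115 203.12771141  66.50750706] dF [-2.4  0.1  7.7]
15.275
[557.8512 -95.696 ] [ 637.104  -191.6512] 18.4833
[[633. 102.]
 [599.  60.]
 [556.  94.]
 [591. 135.]]
```

View pics/pair.png

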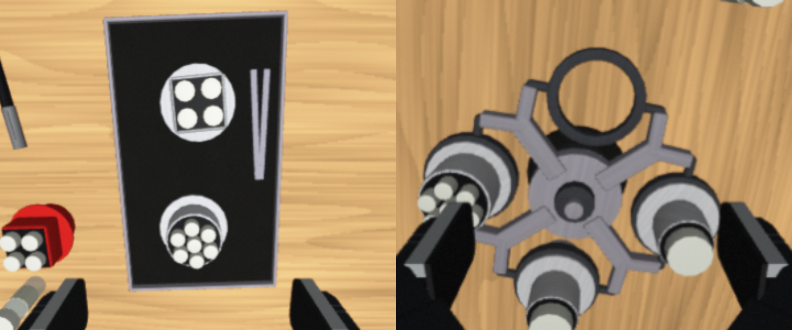

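The left crop shows the four standing upright on the tray at (198,102) and the seven's centre cap at (192,246). The right crop shows the empty ring's hole spanning x 558–636 and y 58–133, within about 1.5 mm of prediction. Next I'll move the far single into that ring.

```bash
sed -i 's/ctrl.move_to(\[\*xy,up\],down(yaw)); ctrl.dwell/ctrl.servo_line([*xy,up],down(yaw),speed=120); ctrl.dwell/; s/^RL=.*/C=C+[.7,.3]; RL=C+88*U; RF=C+88*V/' h.py
python3 - <<'E'
from h import *
import pickle
c=pickle.load(open('tray.pkl','rb'))
print('seven2',onplane(c,[[192/1.1+150,246/1.1]],110),'four',onplane(c,[[198/1.1+150,102/1.1]],110))
y=np.arctan2(U[1],U[0])
pick(RF,y)
place(RL,y-np.pi/2)
print(ctrl.read_wrist_force(),ctrl.read_finger_gap())
snap('wrist','ins1.png')
E
```

```text
seven2 [[559.92301635 198.35287237 110.        ]] four [[436.25484111 202.62261486 110.        ]]
F at bottom [-0.3 -0.5 -1.1]
gap 42.85178714497965
gap 42.764461016272755 F [-0.4  0.6 -1.4] 23.1917
placed z [558.72692511 -95.40708923  66.59664075] dF [-1.9  0.3  5.7]
[-1.46520556  0.3655449   3.06660183] 42.82626370279488
```

View pics/ins1.png

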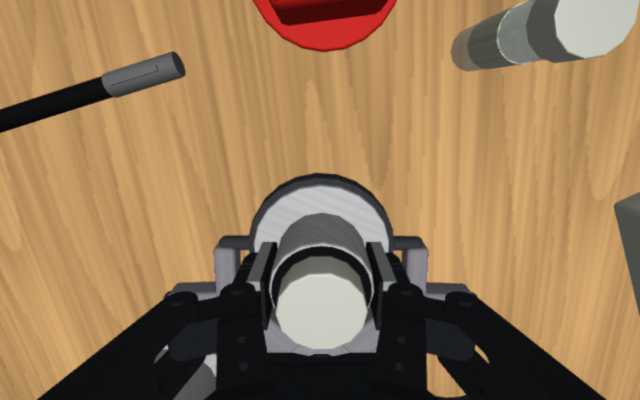

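The single made contact at the expected seated height and its collar lies flat in the ring. I'll release it and take the tray's seven to the far ring.

Run:
```python
from h import *
open_gripper(); ctrl.servo_line([*RL,200],speed=150)
y=np.arctan2(U[1],U[0])
ctrl.move_to([560.5,198.8,230],down(y)); ctrl.dwell(.3); c=snap('wrist','w_seven.png')
print(topx(c,[[560.5,198.8,110]]))
a=cv2.imread('pics/w_seven.png')[90:290,210:430];cv2.imwrite('pics/w_seven_c.png',cv2.resize(a,(660,600),interpolation=cv2.INTER_CUBIC))
print(ctrl.read_clock())
```

```text
[[322.36326223 188.17712342]]
31.2917
```

View pics/w_seven_c.png

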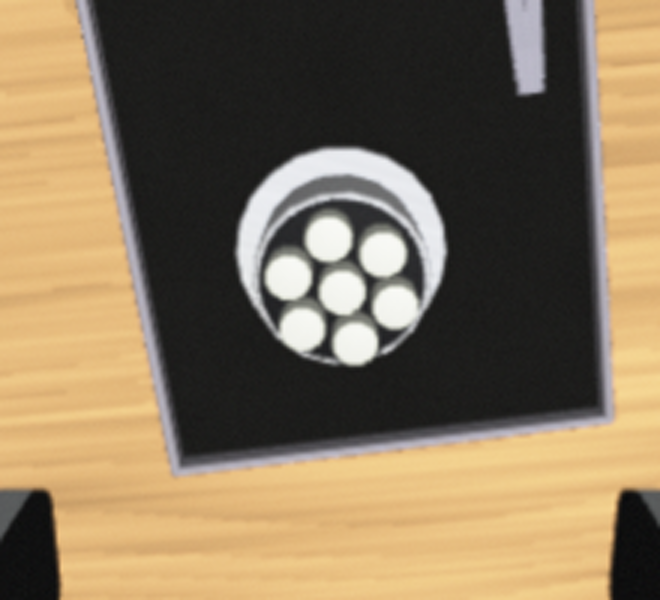

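The seven's centre cap is at (342,290) in the crop, which is (324,187) in the frame. That is the same 1.5 px bias as before, so the position is good.

Run:
```python
from h import *
y=np.arctan2(U[1],U[0])
pick([560.2,199.2],y)
place(RF,y)
snap('wrist','ins2.png')
print(ctrl.read_finger_gap(),ctrl.read_clock())
```

```text
F at bottom [ 0.5 -0.   0.7]
gap 52.95876469408446
gap 52.48681024086332 F [-0.   0.  -2.5] 34.8417
placed z [ 637.92344764 -191.36177609   66.72241591] dF [-2.8  0.3  6.8]
52.889196859339506 41.6667
```

View pics/ins2.png

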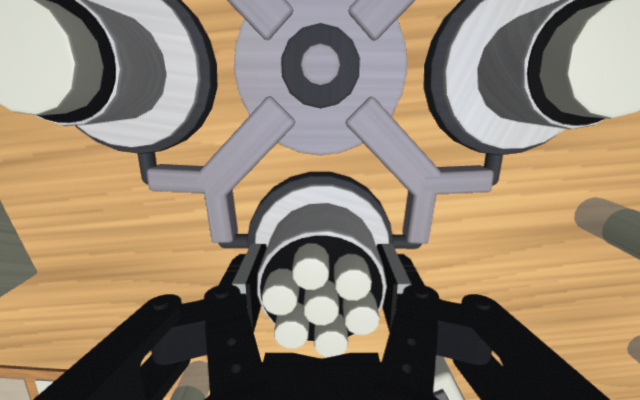

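The seven is seated at the right height. I'll release it, back off, and check everything from above.

Run:
```python
from h import *
open_gripper(); ctrl.servo_line([*RF,220],speed=150)
ctrl.move_to([545,20,330],down(np.pi/2)); ctrl.dwell(.4); snap('wrist','fin_w.png')
ctrl.move_joints([1.236,.26,-.138,1.173,0,1.571]); ctrl.dwell(.3); snap('scene','fin_s.png')
a=cv2.imread('pics/fin_s.png')[110:300,170:480];b=cv2.imread('pics/fin_w.png')[0:270,0:640]
cv2.imwrite('pics/fin.png',np.vstack([cv2.resize(a,(520,319),interpolation=cv2.INTER_CUBIC),cv2.resize(b,(520,219))]))
print(ctrl.read_clock())
```

```text
47.2583
```

View pics/fin.png

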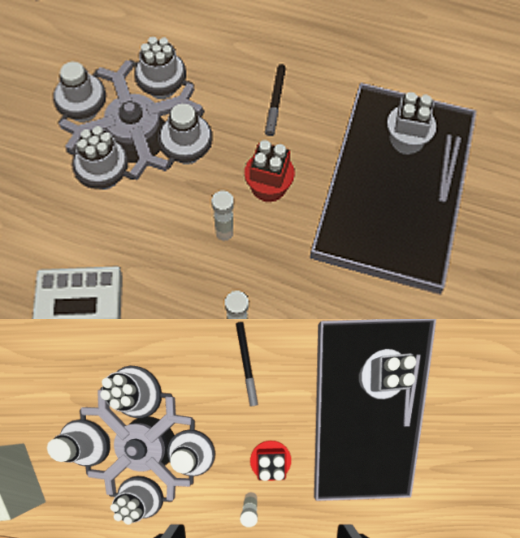

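The sevens now face each other, at (157,65) and (97,160), and so do the singles, at (77,90) and (184,130). All the collars are down in their rings, the four stands upright on the tray at (412,120), and the look-alike, vials and pen are undisturbed.

```bash
python3 -c "
from h import *
ctrl.hand_in()"
```

```text
the job is handed in; nothing more can be done
```

The rotor is reloaded and balanced, and the job is handed in. The clock read about 47 s of the 106 s allowed at my last check.

- **Moves, in order:** I took the square-necked four-tube bucket out and stood it on the tray at about (437, 203). The two single-tube buckets were next to each other, so I moved one into the freed ring, straight across from the other. The seven-tube bucket from the tray then went into the ring opposite its twin.
- **Seating:** each bucket touched down at the height expected for a fully seated one (TCP 66.5–66.7 mm, aimed at 66 mm). Contact force was under 8 N, and I only released after that.
- **Last checks:** the final pictures show like facing like across the hub and the collars down in their rings. The four is upright on the tray, and the red look-alike, vial and pen are undisturbed.
- **Disagreements:** there was a steady picture bias of about 1.5 px (around 1 mm). In my first look, the hub disc and collar centres read 3–6 mm off in x from the cap positions. I relied on the caps, which matched the given 176 mm across to within 1 mm. No check failed.

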